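Snap the enclosure lid shut and hold it on its seal

TASK

Close up the grey wiring enclosure that stands open on its plywood board: swing its hinged lid down gently, without slamming it, then push down on the lid's front edge above the spring catch until the catch snaps through, and keep pressing. Finish with your fingers still on the lid, pushing it fully home on its seal with a steady push of about 10 N, because I will drive the lid screws while you hold it; leave everything else on the bench where it is.

Things in the scene. Friction and masses are not known exactly. Their poses are not given: they have to be found in the camera images.
- lid (a joint): Lid hinge, rad: 0 = fully home, 1.0 to 1.9 at the start (1.57 = upright, more = leaning back). Stiff: the lid stays where it is left; swinging it takes 2 to 4 N at the free edge. Going down, it meets the catch at about 0.06; the push peaks near 0.05, then drops as the catch snaps; below 0.023 the seal pushes back, about 7 N at the front edge when home. Let go after the snap, it rests near 0.01.
- catch (a joint): Spring catch: an upright dark clip 44 mm wide at the middle of the enclosure's front wall, its nose hooking over a bar on the lid's front. Bend in rad: 0 = upright at rest, about 0.05 as the bar pushes the nose outward, back to about 0 once snapped over the bar. Pressing the lid down works it; it need not be touched.
- hinge (a point): Midpoint of the lid's hinge axis, at the enclosure's far top edge, 70 mm above the board's top. x points from the enclosure's front (catch side, towards the robot) to its back (hinge side), y along the axis, z up. The enclosure: a grey open box 130 (x) by 190 (y) by 70 mm high, screwed to a plywood board 220 by 320 mm and 6 to 18 mm thick, all fixed to the table.
- front_rim (a point): Middle of the enclosure's front rim, outer edge, at the height of the hinge axis and 134 mm in front of it. The catch stands just in front of it and reaches 21 mm above it, just under the shut lid's top.
- lid_edge (a point): Middle of the lid's free edge, on its outer face; turns with the lid: x along the lid to the hinge, y along the edge, z out of the outer face (up when shut). Grey plastic tray 190 (y) by 130 by 22 mm, 0.2 kg. The point is 134 mm along and 22 mm across from the hinge axis. Within 30 mm of this edge the snap takes 10 to 15 N; above 40 N the lid cracks.
- meter: Bystander: black multimeter lying flat, 175 by 85 by 50 mm, origin at the centre of its underside; loose.
- screwdriver: Bystander: black-handled screwdriver 170 mm long lying on the board beside the enclosure (its +y side); loose.
- gland: Bystander: spare dark cable gland, 25 mm across and 22 mm high, standing on the board's front -y corner; loose.
- screw_bowl: Bystander: steel bowl of lid screws, 100 mm across and 28 mm high, beyond the enclosure; loose.
- capacitor: Bystander: standing white capacitor can, 40 mm across and 80 mm high; loose.
- part_carton: Bystander: small cardboard carton 70 by 100 by 55 mm; loose.
- pliers: Bystander: pliers 180 mm long lying at the right of the bench; loose.

How it is judged (in metres and radians):
On the way, in this order (a step that is already met when the one before it is completed fails the run):
1. the lid has been lowered onto the catch (value of joint lid below 0.2 rad), for 0.05 s.
2. the lid is pressed past the snap: down on its seal with the catch sprung back over the bar, and still pressed (value of joint lid below 0.011 rad and value of joint catch below 0.02 rad and contact force between any of the fingers, the arm and lid above 4 N), for 0.2 s.
At the end, for the whole second after the job is handed in: The lid is home on its seal (hinge within 0.008 rad of shut, about 1 mm at the front edge), the catch has sprung back over the bar (within 0.02 rad of rest), and the robot is still pressing on the lid with a steady 5 to 20 N (value of joint lid below 0.008 rad and value of joint catch below 0.02 rad and contact force between any of the fingers, the arm and lid above 5 N and not (contact force between any of the fingers, the arm and lid above 20 N)); the arm keeps its last pose, push and grip.
It fails at once if the lid is slammed (swinging shut faster than 2.5 rad/s while still more than 0.15 rad open) (value of joint lid above 0.15 rad and velocity of joint lid below -2.5 rad/s).
It fails at once if the lid is pushed with more than 40 N (contact force between any of the fingers, the arm and lid above 40 N).
It fails at once if a bystander is moved by more than 30 mm (distance of any of meter, screwdriver, gland, screw_bowl, capacitor, part_carton, pliers from where it was at the start of the episode above 0.03 m).
It also fails if it takes over 54 s, if anything falls off the work surface, if the arm or the gripper's body presses on something with over 40 N, if the wrist force passes 120 N, or if a joint passes its speed limit or range.

ROBOT

A 6-joint arm with a two-finger parallel gripper is mounted at the origin on the work surface. World frame = base frame: x ahead of the robot, y to its left, z up, the work surface at z = 0. Lengths are in m, angles in degrees, forces in N, time in s.
With the tool pointing down it reaches from about 0.375 to 0.975 m from the base axis. Payload 3.8 kg.
Tool frame: the origin (TCP) lies at the very end of the fingers, on their centre line; the grasp point (between the pads) lies 19 mm behind it (ctrl.hold_point_z is the distance from the TCP to the grasp point, in m); z points along the fingers, y is the direction in which the jaws open and shut (so a half turn about z gives the same grasp; the last joint's range is limited). The gripper opens to 88 mm and grips with 3 to 60 N. Pads are 18 mm wide; open, the fingers measure 123 mm over their backs; the gripper's body (75 mm by 187 mm) begins 45 mm behind the grasp point.
Start: joints at [-72.072, 15.12, 91.902, -0, 72.978, -2.114], TCP at [0.231, -0.634, 0.239] pointing down, gripper open.
Joint ranges: [-150.88, 150.88], [-54.13, 125.18], [17.81, 147.31], [-75.09, 255.09], [0, 152.58], [-146.25, 146.25]. Speed limits (degrees/s): [147.25, 147.25, 180, 180, 180, 180].

INTERFACE

Orientations are given as [roll, pitch, yaw] about the fixed x, y, z axes, in that order (R = Rz(yaw) Ry(pitch) Rx(roll)).
In Python, from station import ctrl gives the robot as it stands.
- The arm moves only by the shell command python3 -m pendant 'ROWS' [OPENING] [FORCE]. ROWS is JSON, one flat list of numbers, 6 for each row, row after row: the shift along the tool's x, y, z in m, then the turn, a rotation vector about the tool's x, y, z in rad. A call has 1 to 20 rows; each row shifts and turns the commanded pose from where the row before left it, along the tool's axes as they then stand; what a row does not reach is not made up. A row lasts 1/12 s, in which the tool goes at most 41.7 mm and 7.16 degrees, less where a joint would pass 70% of its speed; a pose out of reach is approached as far as the arm can. A call with a gripper value outside its range is refused whole. OPENING is the opening, from 0 (shut) to 1 (fully open), set as the call begins (- or left out, the last holds). The fingers move at their own pace and stop on an object; FORCE is the grip in N (left out, the last holds). Time passes only in rows, so rows that do not move let the fingers close. It gives the time, the measured TCP pose, the force and the opening at its end, in the units of the state.
- ctrl.get_state(): the state, without advancing time (a new reading comes with each control period).
- ctrl.grab_frame(name): name is "scene" or "top" or "wrist"; returns a dict with "image" (384x512x3 uint8, blue, green, red), "z_map" (384x512 float32, m along the optical axis (not along the pixel's ray), 0 where there is no reading), "K" (3x3 intrinsics, pixels), "extrinsics" (4x4, takes a point from camera to world coordinates). Camera axes: x right, y down, z forward; pixel columns grow to the right and rows downward; lengths in m; the calibration is good to about 2 mm. A picture is of the moment at which its call begins.
- ctrl.finish_job(): hands the job in, once; it reports no verdict.
The state is a dict: "time_s": time; "joints": joint angles; "qd": joint speeds; "tau": joint torques, N m; "position": TCP position; "eef_rot": TCP orientation; "ft_force": force on the tool from outside, world axes, zero at the start; "moment": the same for the moment, N m; "width": opening from 0.0 (shut) to 1.0 (fully open).
Only numpy, scipy, OpenCV 4.12 (cv2) and the standard library are available. Lean on these libraries where they do the work, as an engineer would, in place of code of your own. Each camera call takes 0.05 s, during which the arm holds its last target. There are 200 camera calls.

## Working session

There is one attempt and no reset: what is moved stays moved. The work goes in short steps, Python scripts to look and compute and a shell command to move; the robot and the scene stay as the last step left them, time stands still between calls to the robot, and variables do not carry over. Pictures are saved under pics/ and viewed, about 8 in all and at most 12, crops included, and the job is handed in when it is done.

```bash
mkdir -p pics; cat > h.py <<'E'
from station import ctrl
import numpy as np, cv2
def grab(n,fn=None):
    f=ctrl.grab_frame(n)
    if fn: cv2.imwrite('pics/'+fn,f['image'])
    np.savez('/tmp/%s.npz'%n,z=f['z_map'],K=f['K'],E=f['extrinsics'],im=f['image'])
    return f
def pt(f,u,v):
    z=float(np.array(f['z'])[v,u]);p=np.linalg.inv(f['K'])@[u,v,1]*z
    return (f['E']@[*p,1])[:3].round(4)
E
python3 - <<'E'
from h import *
a=grab('scene','s1.png');b=grab('top','t1.png')
cv2.imwrite('pics/both.png',cv2.resize(np.vstack([a['image'],b['image']])[:, :],(448,600)) )
print(ctrl.get_state()); print(a['extrinsics'].round(3),b['extrinsics'].round(3))
E
```

```text
{'time_s': 0.1, 'joints': array([-7.20722298e+01,  1.51642792e+01,  9.19735011e+01,  4.44822576e-04,
        7.29780650e+01, -2.11538349e+00]), 'qd': array([ 0.11414663, -0.0950826 , -0.13810686, -0.01728475,  0.01518149,
       -0.0589264 ]), 'tau': array([-4.49097488e-04, -5.03617501e+01, -3.58070898e+01,  7.30294548e-02,
        2.32910039e-02, -6.77286152e-05]), 'position': array([ 0.23112946, -0.6335063 ,  0.23751846]), 'eef_rot': array([-1.79884249e+02, -4.70086353e-03,  2.00430183e+01]), 'ft_force': array([ 0.30427889, -0.08885555, -0.18435179]), 'moment': array([ 0.00403103,  0.00105608, -0.05771632]), 'width': 0.9984347740850303}
[[-0.697  0.432 -0.573  1.227]
 [ 0.717  0.397 -0.573  0.564]
 [-0.02  -0.81  -0.586  0.78 ]
 [ 0.     0.     0.     1.   ]] [[-0.021 -0.996  0.085  0.465]
 [-1.     0.021  0.    -0.101]
 [-0.002 -0.085 -0.996  1.024]
 [ 0.     0.     0.     1.   ]]
```

View pics/s1.png

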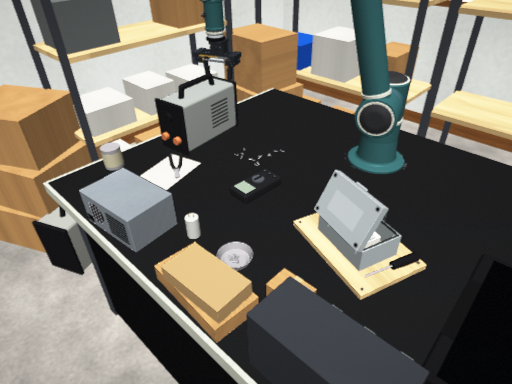

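View pics/t1.png

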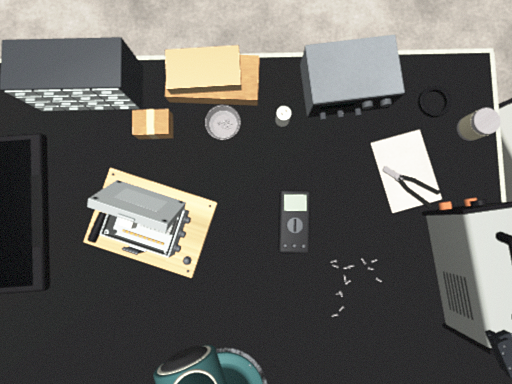

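The scene view shows the enclosure with its lid about upright, near (355,220). In the top view it is at (140,215), yawed about -17°, with the screwdriver at (95,225) and the gland at (188,260). The catch is at about (131,250). Next I'll enlarge a crop and print the measured points.

```bash
python3 - <<'E'
from h import *
t=np.load('/tmp/top.npz');s=np.load('/tmp/scene.npz')
a=cv2.resize(t['im'][155:290,70:230],None,fx=4,fy=4,interpolation=cv2.INTER_CUBIC)
cv2.imwrite('pics/t2.png',a)
b=cv2.resize(s['im'][160:300,285:435],None,fx=4,fy=4,interpolation=cv2.INTER_CUBIC)
cv2.imwrite('pics/s2.png',b)
for n,u,v in [('bFL',88,239),('bFR',189,273),('bBR',213,203),('bBL',112,172),('rimFR',168,252)]: print(n,pt(t,u,v))
E
```

```text
bFL [0.4231 0.3622 0.0421]
bFR [0.3225 0.0925 0.0157]
bBR [0.5153 0.0238 0.0158]
bBL [0.6094 0.3096 0.0166]
rimFR [0.3873 0.1328 0.0877]
```

View pics/t2.png

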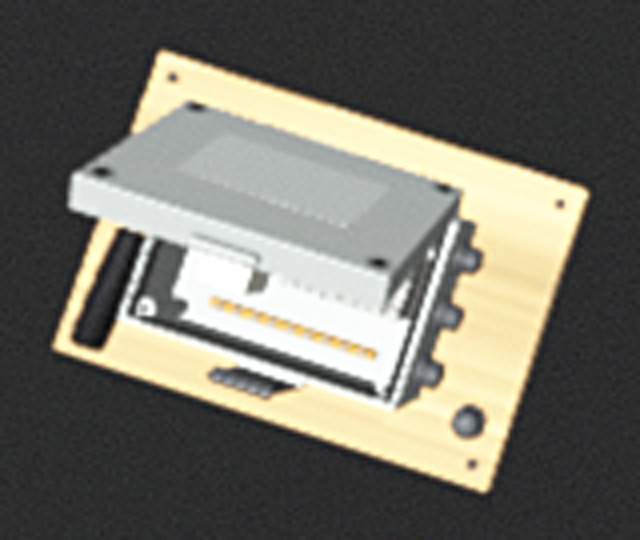

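View pics/s2.png

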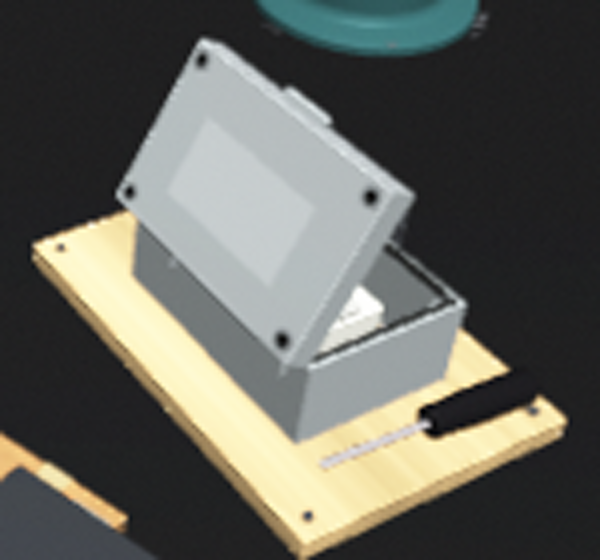

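The lid leans forward at about 60°. Its outer face spans crop (193,103), (458,190), (388,278), (70,178), and the catch is at crop (250,378). I'll fit the lid plane and the enclosure frame from the depth.

```bash
cat > m.py <<'E'
from h import *
t=np.load('/tmp/top.npz');s=np.load('/tmp/scene.npz')
Ki=np.linalg.inv(t['K']);E=t['E']
def plane(f,poly):
    m=np.zeros((384,512),np.uint8);cv2.fillPoly(m,[np.int32(poly)],1)
    P=np.array([(f['E']@[*(np.linalg.inv(f['K'])@[u,v,1]*f['z'][v,u]),1])[:3] for v,u in np.argwhere(m&(f['z']>0))])
    c=np.median(P,0);P=P[np.linalg.norm(P-c,axis=1)<.15];c=P.mean(0);n=np.linalg.svd(P-c,full_matrices=False)[2][2]
    return c,n*np.sign(n[2]),np.abs((P-c)@n).mean()
def hit(u,v,c,n,f=t):
    d=f['E'][:3,:3]@np.linalg.inv(f['K'])@[u,v,1];o=f['E'][:3,3]
    return o+d*((c-o)@n)/(d@n)
q=lambda L,x0,y0:np.array([(x0+a/4,y0+b/4) for a,b in L])
ct,nt,r=plane(t,q([(190,115),(435,195),(375,255),(100,175)],70,155));print('top lid',ct,nt,r)
cs,ns,r=plane(s,q([(210,65),(380,200),(280,320),(140,190)],285,160));print('scene lid',cs,ns,r)
print('corners top FL FR BR BL');[print(hit(70+u/4,155+v/4,ct,nt).round(4)) for u,v in [(72,180),(386,277),(460,190),(192,102)]]
print('corners scene FL FR BR BL');[print(hit(285+u/4,160+v/4,cs,ns,s).round(4)) for u,v in [(412,195),(205,40),(120,195),(288,362)]]
Z=np.array([0,0,1.])
print('board');[print(hit(70+u/4,155+v/4,.0165*Z,Z).round(4)) for u,v in [(52,350),(490,493),(590,188),(158,50)]]
print('rim front L, R; catch');[print(hit(70+u/4,155+v/4,.0865*Z,Z).round(4)) for u,v in [(128,318),(393,402)]]
print(hit(70+250/4,155+375/4,.1*Z,Z).round(4))
E
python3 m.py
```

```text
top lid [0.51852837 0.18746842 0.16159871] [ 0.83822549 -0.29166411  0.46077116] 0.0006193666857976664
scene lid [0.52233145 0.19350175 0.16457836] [ 0.83673671 -0.28938203  0.46489753] 0.0011250019519731874
corners top FL FR BR BL
[0.5179 0.2794 0.221 ]
[0.4598 0.1042 0.2156]
[0.5137 0.0847 0.1053]
[0.5744 0.2579 0.1046]
corners scene FL FR BR BL
[0.5267 0.2965 0.2208]
[0.4646 0.1108 0.217 ]
[0.5202 0.0913 0.1048]
[0.5811 0.2659 0.1039]
board
[0.4126 0.3881 0.0165]
[0.3081 0.0827 0.0165]
[0.5179 0.011  0.0165]
[0.6225 0.317  0.0165]
rim front L, R; catch
[0.4359 0.305  0.0865]
[0.3783 0.1324 0.0865]
[0.3985 0.2205 0.1   ]
```

The lid plane agrees between the two views: yaw about -19° and angle about 1.09 rad. The edge midpoint averages (0.492, 0.198, 0.219) against a model height of 0.2155. The hinge works out at about (0.533, 0.178, 0.0865) and the front rim at about (0.406, 0.222). Before crossing the bench, I'll check the height of the box near the arm.

```bash
python3 - <<'E'
from h import *
t=np.load('/tmp/top.npz')
for u,v in [(435,215),(500,215),(435,250),(470,300),(505,230),(508,250),(500,330),(490,345),(445,300)]: print(u,v,pt(t,u,v))
E
```

```text
435 215 [ 0.4683 -0.5702  0.0744]
500 215 [ 0.4648 -0.652   0.2075]
435 250 [ 0.3732 -0.5834  0.0355]
470 300 [ 0.2678 -0.5947  0.1652]
505 230 [ 0.4306 -0.6629  0.2042]
508 250 [ 0.3856 -0.6655  0.2051]
500 330 [ 0.2112 -0.6324  0.207 ]
490 345 [ 0.2134 -0.5478  0.3038]
445 300 [ 0.2404 -0.5995  0.0402]
```

```bash
python3 -m pendant '[0,0,-0.04,0,0,0, 0,0,-0.04,0,0,0, 0,0,-0.04,0,0,0, 0,0,-0.04,0,0,0, 0,0,-0.02,0,0,0, 0,0,0,0,0,0, 0,0,0,0,0,0]' 0 20
```

```text
time_s: 0.68
position: [0.2315, -0.6346, 0.4203]
eef_rot: [179.8, 0.0, 20.0]
ft_force: [0.3, -0.2, -0.2]
width: 0.499
```

```bash
python3 -m pendant '[0.0226,-0.0282,0,0,0,0, 0.0226,-0.0282,0,0,0,0, 0.0226,-0.0282,0,0,0,0, 0.0226,-0.0282,0,0,0,0, 0.0226,-0.0282,0,0,0,0, 0.0226,-0.0282,0,0,0,0, 0.0226,-0.0282,0,0,0,0, 0.0226,-0.0282,0,0,0,0, 0.0226,-0.0282,0,0,0,0, 0.0226,-0.0282,0,0,0,0, 0.0226,-0.0282,0,0,0,0, 0.0226,-0.0282,0,0,0,0, 0.0226,-0.0282,0,0,0,0, 0.0226,-0.0282,0,0,0,0, 0.0226,-0.0282,0,0,0,0, 0.0226,-0.0282,0,0,0,0, 0.0226,-0.0282,0,0,0,0, 0.0226,-0.0282,0,0,0,0, 0.0226,-0.0282,0,0,0,0, 0.0226,-0.0282,0,0,0,0]'
python3 -m pendant '[0.0226,-0.0282,0,0,0,0, 0.0226,-0.0282,0,0,0,0, 0.0226,-0.0282,0,0,0,0, 0.0226,-0.0282,0,0,0,0, 0,0,0,0,0,-0.123, 0,0,0,0,0,-0.123, 0,0,0,0,0,-0.123, 0,0,0,0,0,-0.123, 0,0,0,0,0,-0.123, 0,0,0,0,0,-0.123, 0,0,0,0,0,-0.123, 0,0,0,0,0,-0.123, 0,0,0,0,0,-0.123, 0,0,0,0,0,-0.123]'
python3 -m pendant '[0,0,0,0,0,-0.123, 0,0,0,0,0,-0.123, 0,0,0,0,0,-0.123, 0,0,0,0,0,-0.123, 0,0,0,0,0,-0.123, 0,0,0,0,0,-0.123, 0,0,0,0,0,-0.123, 0,0,0,0,0,-0.123, 0,0,0,0,0,-0.123, 0,0,0,0,0,-0.123, 0,0,0,0,0,0, 0,0,0,0,0,0]'
python3 - <<'E'
from h import *
print(ctrl.get_state()['joints'].round(1))
w=grab('wrist','w1.png')
E
```

```text
time_s: 2.35
position: [0.4618, 0.0525, 0.4155]
eef_rot: [-179.9, 0.3, 20.1]
ft_force: [0.8, -0.1, -0.1]
width: 0.007
time_s: 3.52
position: [0.5079, 0.1873, 0.415]
eef_rot: [-179.7, 0.1, 90.9]
ft_force: [-0.1, 0.5, 0.9]
width: 0.005
time_s: 4.52
position: [0.5082, 0.1873, 0.416]
eef_rot: [-179.9, -0.2, 160.8]
ft_force: [0.7, -0.1, -0.1]
width: 0.004
[ 17.6  -2.6  93.2   0.   89.7 -53.2]
```

View pics/w1.png

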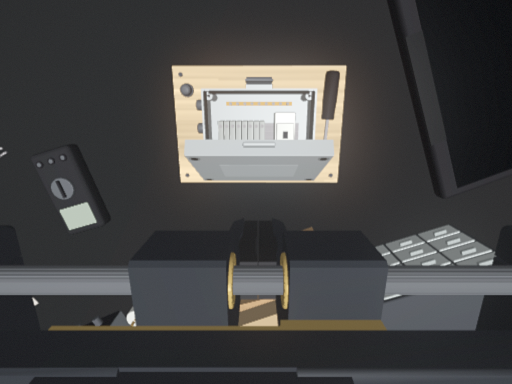

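The wrist view shows the enclosure square to the gripper. The lid's free edge runs from (187,156) to (333,156), with the catch at (259,81) and the fingers at (258,230). Now I'll measure the edge from this view.

```bash
python3 - <<'E'
from h import *
w=np.load('/tmp/wrist.npz')
z=w['z']
for v in range(136,184,4): print(v,pt(w,225,v),pt(w,295,v))
for u in (184,187,190,330,333,336): print(u,pt(w,u,150))
print('catch',pt(w,250,80),pt(w,268,80),pt(w,259,80),'rim',pt(w,225,92),pt(w,295,92))
E
```

```text
136 [0.4609 0.1424 0.0652] [0.5063 0.2639 0.029 ]
140 [0.4608 0.1601 0.2073] [0.4902 0.2446 0.2078]
144 [0.4655 0.1585 0.2087] [0.4949 0.243  0.2092]
148 [0.4699 0.1574 0.2134] [0.4993 0.2412 0.2121]
152 [0.4745 0.1559 0.2151] [0.5036 0.2394 0.2157]
156 [0.4792 0.1541 0.2155] [0.5085 0.238  0.2149]
160 [0.4856 0.1498 0.2009] [0.5162 0.2375 0.2011]
164 [0.4925 0.1453 0.1862] [0.5244 0.2369 0.1869]
168 [0.5001 0.1404 0.1699] [0.534  0.2364 0.1683]
172 [0.5086 0.1348 0.1511] [0.5439 0.2358 0.1506]
176 [0.5183 0.1283 0.1288] [0.5557 0.2352 0.1282]
180 [0.5291 0.121  0.1038] [0.5678 0.2343 0.1069]
184 [0.4551 0.1072 0.213 ]
187 [0.4564 0.1107 0.2125]
190 [0.4576 0.1143 0.2127]
330 [0.516  0.2821 0.2141]
333 [0.5173 0.2858 0.2138]
336 [0.5604 0.3336 0.0177]
catch [0.3922 0.2156 0.1066] [0.4016 0.2419 0.108 ] [0.397  0.2287 0.1084] rim [0.3944 0.1713 0.0921] [0.4317 0.2787 0.0905]
```

The edge midpoint from this view is (0.494, 0.196, 0.216), which agrees with the model. That refines the hinge to (0.534, 0.182, 0.0865). I'll work out the arc deltas in tool axes and descend to just above contact.

```bash
python3 -m pendant '[0.0035,0.0034,0.03,0,0,0, 0,0,0.035,0,0,0, 0,0,0.035,0,0,0, 0,0,0.035,0,0,0, 0,0,0.035,0,0,0, 0,0,0.018,0,0,0, 0,0,0,0,0,0, 0,0,0,0,0,0]'
python3 - <<'E'
import numpy as np
th=np.array([1.1,1.0,.9,.8,.7,.6,.5,.4,.3,.2,.15,.1,.08,.06,.03,0])
X=.126*np.cos(th)-.022*np.sin(th)-.009; Z=.0865+.126*np.sin(th)+.022*np.cos(th)
ex=np.array([.9455,-.3256])
for i in range(len(th)): print(th[i],(np.array([.534,.182])-X[i]*ex).round(4),Z[i].round(4),(X[i]-X[i-1]).round(4),(Z[i-1]-Z[i]).round(4))
E
```

```text
time_s: 5.23
position: [0.5057, 0.1916, 0.2292]
eef_rot: [-179.9, -0.2, 160.9]
ft_force: [0.5, -0.9, 0.9]
width: 0.005
1.1 [0.507  0.1913] 0.2088 -0.0885 -0.1003
1.0 [0.4956 0.1952] 0.2044 0.012 0.0044
0.9 [0.4847 0.199 ] 0.1989 0.0115 0.0055
0.8 [0.4744 0.2025] 0.1922 0.0109 0.0067
0.7 [0.4648 0.2058] 0.1845 0.0102 0.0077
0.6 [0.4559 0.2089] 0.1758 0.0094 0.0087
0.5 [0.4479 0.2116] 0.1662 0.0085 0.0096
0.4 [0.4409 0.2141] 0.1558 0.0075 0.0104
0.3 [0.4348 0.2161] 0.1448 0.0064 0.0111
0.2 [0.4299 0.2179] 0.1331 0.0052 0.0117
0.15 [0.4278 0.2186] 0.1271 0.0022 0.006
0.1 [0.426  0.2192] 0.121 0.0019 0.0061
0.08 [0.4254 0.2194] 0.1185 0.0007 0.0025
0.06 [0.4248 0.2196] 0.116 0.0006 0.0025
0.03 [0.4241 0.2199] 0.1123 0.0008 0.0037
0.0 [0.4234 0.2201] 0.1085 0.0007 0.0038
```

```bash
python3 -m pendant '[0,0,0.007,0,0,0, 0,0,0.007,0,0,0, 0,0,0.006,0,0,0, 0.006,0,0.002,0,0,0, 0.006,0,0.002,0,0,0, 0.006,0,0.003,0,0,0, 0.006,0,0.003,0,0,0, 0.0055,0,0.0033,0,0,0, 0.0055,0,0.0033,0,0,0, 0.005,0,0.004,0,0,0, 0.005,0,0.004,0,0,0, 0,0,0,0,0,0]'
python3 - <<'E'
from h import *
print(ctrl.get_state()['position'].round(4)); f=grab('scene')
cv2.imwrite('pics/s3.png',cv2.resize(f['image'][130:300,285:435],None,fx=3,fy=3))
E
```

```text
time_s: 6.23
position: [0.4624, 0.2069, 0.185]
eef_rot: [-179.9, -0.1, 161.0]
ft_force: [0.8, 0.3, 0.2]
width: 0.006
[0.4624 0.2069 0.185 ]
```

View pics/s3.png

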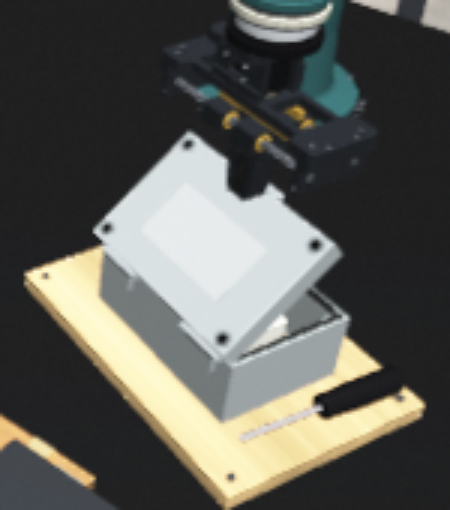

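The lid follows the fingertip, which touches at about (250,190), just inside the edge. I'll continue down to about 0.12 rad.

```bash
python3 -m pendant '[0.0045,0,0.0044,0,0,0, 0.0045,0,0.0044,0,0,0, 0.0042,0,0.0048,0,0,0, 0.0042,0,0.0048,0,0,0, 0.0037,0,0.0052,0,0,0, 0.0037,0,0.0052,0,0,0, 0.003,0,0.0055,0,0,0, 0.003,0,0.0055,0,0,0, 0.0025,0,0.0058,0,0,0, 0.0025,0,0.0058,0,0,0, 0.0022,0,0.006,0,0,0, 0.001,0,0.003,0,0,0, 0,0,0,0,0,0, 0,0,0,0,0,0]'
python3 - <<'E'
from h import *
s=ctrl.get_state();print(s['position'].round(4),s['ft_force'].round(2))
f=grab('top');cv2.imwrite('pics/t3.png',cv2.resize(f['image'][155:290,70:230],None,fx=4,fy=4))
E
```

```text
time_s: 7.45
position: [0.4271, 0.2191, 0.1252]
eef_rot: [-180.0, -0.0, 161.0]
ft_force: [0.0, 0.4, -0.2]
width: 0.006
[0.4271 0.2191 0.1252] [ 0.    0.42 -0.21]
```

```bash
python3 -m pendant '[0.0006,0,0.002,0,0,0, 0.0006,0,0.002,0,0,0, 0,0,0,0,0,0, 0,0,0,0,0,0]'
python3 -m pendant '[0.0006,0,0.002,0,0,0, 0.0003,0,0.001,0,0,0, 0,0,0,0,0,0, 0,0,0,0,0,0]'
python3 -m pendant '[0,0,0.001,0,0,0, 0,0,0,0,0,0, 0,0,0,0,0,0]'
python3 -m pendant '[0,0,0.001,0,0,0, 0,0,0,0,0,0, 0,0,0,0,0,0]'
```

```text
time_s: 7.83
position: [0.4262, 0.2197, 0.1217]
eef_rot: [180.0, 0.0, 161.0]
ft_force: [-0.4, -0.1, 0.2]
width: 0.004
time_s: 8.17
position: [0.4252, 0.22, 0.1186]
eef_rot: [-180.0, -0.0, 161.0]
ft_force: [-0.1, -0.9, -0.2]
width: 0.005
time_s: 8.42
position: [0.4251, 0.22, 0.1176]
eef_rot: [-180.0, -0.0, 161.0]
ft_force: [-0.2, -0.9, 0.7]
width: 0.005
time_s: 8.67
position: [0.4253, 0.22, 0.117]
eef_rot: [-180.0, -0.0, 161.0]
ft_force: [-1.2, 0.4, 3.8]
width: 0.002
```

Contact with the catch begins at z≈0.117, where the push reads 3.8 N. From here I'll press in small steps.

```bash
for i in 1 2 3; do python3 -m pendant '[0,0,0.0007,0,0,0, 0,0,0,0,0,0, 0,0,0,0,0,0]' | grep -E "pos|ft"; done
```

```text
position: [0.4252, 0.2201, 0.1167]
ft_force: [-3.9, -0.4, 6.7]
position: [0.4252, 0.2201, 0.1163]
ft_force: [-3.6, -1.4, 8.6]
position: [0.4251, 0.2201, 0.1157]
ft_force: [-5.3, -0.6, 10.1]
```

```bash
for i in 1 2 3; do python3 -m pendant '[0.0002,0,0.0007,0,0,0, 0,0,0,0,0,0, 0,0,0,0,0,0]' | grep -E "pos|ft"; done
```

```text
position: [0.4248, 0.2202, 0.1142]
ft_force: [-1.7, 0.2, 2.8]
position: [0.4249, 0.22, 0.1128]
ft_force: [-0.2, -0.6, 0.1]
position: [0.4247, 0.2201, 0.1123]
ft_force: [0.1, 0.6, -0.4]
```

The catch snapped at z≈0.1155 and the force dropped. Next I press down onto the seal.

```bash
for i in 1 2 3 4; do python3 -m pendant '[0,0,0.0007,0,0,0, 0,0,0,0,0,0, 0,0,0,0,0,0]' | grep -E "pos|ft"; done
```

```text
position: [0.4248, 0.2202, 0.1117]
ft_force: [0.2, -0.8, -0.4]
position: [0.4249, 0.2202, 0.1113]
ft_force: [-0.5, 0.3, 2.0]
position: [0.4248, 0.2203, 0.1108]
ft_force: [-2.3, -0.7, 6.3]
position: [0.4247, 0.2203, 0.1102]
ft_force: [-3.0, -1.3, 5.9]
```

```bash
for i in 1 2 3; do python3 -m pendant '[0,0,0.0005,0,0,0, 0,0,0,0,0,0, 0,0,0,0,0,0]' | grep -E "pos|ft"; done
```

```text
position: [0.4246, 0.2203, 0.1098]
ft_force: [-3.5, -0.4, 6.6]
position: [0.4246, 0.2203, 0.1097]
ft_force: [-4.8, -1.6, 9.6]
position: [0.4247, 0.2204, 0.1097]
ft_force: [-5.8, -1.9, 12.7]
```

The position has stopped at z=0.1097 while the force keeps rising, so the lid is on its hard stop. I'll relieve the sideways load a little and check with pictures.

```bash
python3 -m pendant '[0.0004,0,-0.0001,0,0,0, 0,0,0,0,0,0, 0,0,0,0,0,0, 0,0,0,0,0,0, 0,0,0,0,0,0, 0,0,0,0,0,0]'
python3 - <<'E'
from h import *
for i in range(3):
  a=grab(['scene','top','wrist'][i]); s=ctrl.get_state(); print(s['ft_force'].round(1),np.linalg.norm(s['ft_force']).round(1))
t=np.load('/tmp/top.npz');s=np.load('/tmp/scene.npz');w=np.load('/tmp/wrist.npz')
cv2.imwrite('pics/f.png',np.hstack([cv2.resize(s['im'][140:300,285:435],(400,427)),cv2.resize(w['im'][60:290,150:360],(390,427))]))
E
```

```text
time_s: 12.42
position: [0.4246, 0.2203, 0.1097]
eef_rot: [180.0, 0.0, 161.0]
ft_force: [-4.9, -2.6, 11.7]
width: 0.005
[-4.1 -2.4 12.1] 13.0
[-3.8 -2.2 11.9] 12.7
[-3.6 -1.6 11.6] 12.3
```

View pics/f.png

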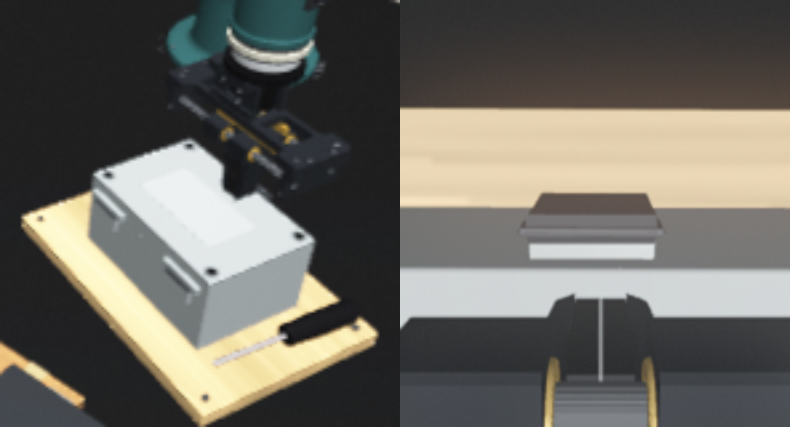

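The lid sits flush, with the fingers at about (237,185) in the left panel. In the right panel the catch nose is over the bar at about (592,222). The push is steady at about 12 N, so I'm handing in.

```bash
python3 - <<'E'
from h import *
ctrl.finish_job(); s=ctrl.get_state(); print(s['position'].round(4),s['ft_force'].round(1))
E
```

```text
the job is handed in; nothing more can be done
the job is handed in; nothing more can be done
```

The enclosure is shut, and I handed the job in with the closed fingers still pressing on the lid's front edge. I swung the lid down with the fingertips at about 0.6 rad/s, well under the slam limit. I then pressed in steps of 0.5 to 1 mm. The catch snapped at about 10 to 11 N, and I carried on down onto the seal.

- **Lid home:** over the last 1 mm of commanded travel the fingers stopped at z = 0.1097 m while the push rose from 6.6 to 12.7 N. I took that as the hard stop, since I had no direct reading of the lid or catch angles. It is about 1 mm above the predicted 0.1085 m, within the camera calibration of about 2 mm.
- **Push:** the last readings were about 12 N down and 12 to 13 N in total. About 4 N of that is sideways, and it was slowly easing.
- **Pictures:** the last ones show the lid flush and the catch nose over the bar. The screwdriver looks unmoved. I did not check the other loose items again, but the arm passed well above them.

No check failed. The first estimate of the lid edge differed by up to about 12 mm between the two fixed cameras, and the wrist camera settled it before contact. A last state reading after hand-in was refused.

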